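Click the inspection magnifier into the notch at the open housing

ROBOT

A 6-joint arm with a two-finger parallel gripper is mounted at the origin on a cart in front of the work surface, level with it; the furniture and walls round the work are solid. World frame = base frame: x ahead of the robot, y to its left, z up, the work surface at z = 0. Lengths are in mm, angles in rad, forces in N, time in s.
With the tool pointing down it reaches from about 300 to 775 mm from the base axis. Payload 14.6 kg.
Tool frame: the origin (TCP) lies midway between the tips of the shut fingers; the grasp point (between the pads) lies 19 mm behind it; x points along the fingers, z is the direction in which the jaws open and shut, and the axes are right-handed (so a half turn about x gives the same grasp; the last joint's range is limited). The gripper opens to 94 mm and grips with 3 to 60 N. Pads are 16 mm wide; open, the fingers measure 119 mm over their backs; the gripper's body (75 mm by 177 mm) begins 78 mm behind the grasp point.
Start: joints at [-1.196, 0.3, 1.521, -0, 1.321, -0.067], TCP at [235.154, -497.184, 205.446] pointing down, gripper open.
Joint ranges: [-3.03, 3.03], [-0.79, 2.21], [0.23, 2.52], [-1.04, 4.18], [0, 3.07], [-2.55, 2.55]. Speed limits (rad/s): [2.22, 2.22, 2.57, 3.14, 3.14, 3.14].

INTERFACE

Orientations are given as [roll, pitch, yaw] about the fixed x, y, z axes, in that order (R = Rz(yaw) Ry(pitch) Rx(roll)).
In Python, from cell import * gives the robot as it stands.
- The arm moves only by the tool play_rows, never from a script. Its argument "motion" is one flat list of numbers, 7 for each row, row after row: the turn, a rotation vector about the tool's x, y, z in rad, then the shift along the tool's x, y, z in m, then the closure, from -1 (fully open) to 1 (shut), so that 0 is half open. In form: [rx, ry, rz, x, y, z, fingers, rx, ry, rz, x, y, z, fingers, ...]. A call has 1 to 20 rows; each row shifts and turns the pose as measured when the row begins, along the tool's axes as they then stand; what a row does not reach is not made up. A row lasts 1/10 s, in which the tool goes at most 50 mm and 8.59 degrees, less where a joint would pass 70% of its speed; a pose out of reach is approached as far as the arm can. A call with a gripper value outside its range is refused whole. The fingers move at their own pace and stop on an object; "newtons" is the grip in N (left out, the last holds). Time passes only in rows, so rows that do not move let the fingers close. It gives the time, the measured TCP pose, the force and the opening at its end, in the units of the state.
- read_state(): the state, without advancing time (a new reading comes with each control period).
- camera(name): name is "scene" or "top" or "wrist"; returns (picture, depth): 384x512x3 uint8, blue, green, red; 384x512 float32, mm along the optical axis (not along the pixel's ray), 0 where there is no reading.
- camera_params(name): a dict with "fx", "fy", "cx", "cy" (pixels), "k1" (the pictures are not rectified: a ray, as slopes to the right and down, at radius r is drawn at 1 + k1 r^2 times it, then the intrinsics apply), "T" (4x4, takes a point from camera to world coordinates). Camera axes: x right, y down, z forward; pixel columns grow to the right and rows downward; lengths in mm; the calibration is good to about 2 mm. A picture is of the moment at which its call begins: read the wrist's pose just before it. camera_params takes no time and is no camera call; for the wrist camera it gives the pose at the moment of the call.
- sign_off(): hands the job in, once; it reports no verdict.
Trained networks look in the newest picture that a camera, given by its name, has taken for a name from the list of things; names that differ only in an ending like _2 or _b are one class to them, and where a whole thing is asked for, a point or a joint stands for the part that bears it (a point fixed in the world has none). Each returns a list of dicts, best first, with "conf" (0 to 1); they miss things now and then, are a little off and sometimes report something else, mostly with a low value. They report only what shows in the picture. A call takes as long as a camera call. They do not tell look-alikes from the thing itself.
- masks_of(camera, name): "region" (384x512 bool, what is visible of it).
- place_of(camera, name): "at" ([x, y, z] in mm, in the coordinates of the camera as it stood for that picture, good to about 4 mm: a listed point, or the origin of a listed thing).
The state is a dict: "clock": time; "joints": joint angles; "qd": joint speeds; "effort": joint torques, N m; "eef_pos": TCP position; "eef_rot": TCP orientation; "wrist_force": force on the tool from outside, world axes, zero at the start; "moment": the same for the moment, N m; "finger_gap": finger opening in mm.
Only numpy, scipy, OpenCV 4.12 (cv2) and the standard library are available. Lean on these libraries where they do the work, as an engineer would, in place of code of your own. Each camera call takes 0.05 s, during which the arm holds its last target.

TASK

Two of the three units in the nests of the inspection fixture are closed studs with their lens on, and one is still an open, empty housing. Take the magnifier carriage by its grip post, slide it along the rail until its spring ball clicks into the notch that belongs to the open housing, and hold it there: finish with the carriage sitting in that notch and the fingers still gripping the post. Leave the units in the nests and the things round the fixture where they are.

Things in the scene. Friction and masses are not known exactly. Their poses are not given: they have to be found in the camera images.
- fixture: Fixed inspection fixture: aluminium plate 220 x 410 x 10 mm (x -175 to +45, y +-205 mm) with a steel rail (30 mm wide, top 28 mm above the table, end stops at y +-200 mm). Origin: on the table under the rail's middle; x away from the nests (and the robot), y along the rail, to the robot's left. Nest centres at x -105, y -135, 0, +135 mm; the units stand there on the plate among short dowels.
- carriage (a joint): Carriage along the rail, m, in the fixture's y; 0 mid-rail, limits +-0.165; notches at -0.135, 0, +0.135. Starts between the right and middle notches. Drag about 1 N. A spring ball under its middle drops 2 mm into each V notch: this draws the carriage in (about 3 N) from some 4 mm either side; 11 to 15 N along the rail pushes it out again, so it can be slid through a notch on the way.
- grip (a point): Grip point on the carriage's black post, 20 x 20 mm, which stands from the carriage's top (50 mm above the table) to 102 mm; the point is on its axis, 80 mm above the table, at x +16 mm from the rail's centre line (fixture's axes). Carriage 64 mm across the rail, 60 mm along it. The post is free on both sides along the rail; the magnifier's bracket, 98 mm high, stands 27 mm nestwards of it.
- magnifier (a point): Centre of the magnifier: a round lens in a dark ring of 80 mm outside diameter, 93 mm above the table, carried by a thin arm over the row of nests at the carriage's own position along the rail, so that in a notch it stands over the nest there.
- notch_right (a point): Centre of the notch of the right-hand nest, on the rail's top, 28 mm above the table (joint value -0.135).
- notch_middle (a point): Centre of the notch of the middle nest, on the rail's top (joint value 0).
- notch_left (a point): Centre of the notch of the left-hand nest, on the rail's top (joint value +0.135).
- open_housing_centre (a point): The open housing: an empty grey fluted ring-walled cup, 128 mm in diameter and 36 mm high, in one of the three nests (which one varies); its notch is the one straight across from it on the rail; this point is its centre, 18 mm above its underside
- stud_a_centre (a point): A closed stud: the same fluted housing with a clear lens and cell on it, 128 mm in diameter and 47 mm high, in another nest; this point is its centre, 23.5 mm above its underside
- stud_b_centre (a point): Another closed stud like it, 128 mm in diameter and 47 mm high, in the remaining nest; this point is its centre, 23.5 mm above its underside
- thread_lock_centre (a point): Small bottle with a pointed cap, 33 mm in diameter and 88 mm high, standing on the table to the right; bystander; this point is its centre, 44 mm above its underside
- silicone_oil_centre (a point): Dosing bottle, 38 mm in diameter and 105 mm high, standing on the table to the left; bystander; this point is its centre, 52 mm above its underside
Mind the look-alikes: they are no part of the job. Leave any orange or red look-alike of the part that bears open_housing_centre alone.

How it is judged (in metres and radians):
On the way:
1. the fingers grip the post (contact force between the fingers and carriage above 2 N and horizontal distance between the grasp point and grip below 0.012 m), for 0.2 s.
At the end, for the whole second after the job is handed in: The carriage rests (under 5 mm/s) within 2 mm of the centre of the notch that belongs to the nest with the open housing, and the fingers are gripping its post: they touch the carriage with more than 2 N and the grasp point is within 12 mm of the post's axis, seen from above (all of step 1 and ((y of open_housing_centre in the frame of fixture below -0.09 m and value of joint carriage between -0.137 and -0.133 m) or (y of open_housing_centre in the frame of fixture between -0.05 and 0.05 m and value of joint carriage between -0.002 and 0.002 m) or (y of open_housing_centre in the frame of fixture above 0.09 m and value of joint carriage between 0.133 and 0.137 m)) and velocity of joint carriage between -0.005 and 0.005 m/s); the arm keeps its last pose, push and grip.
It fails at once if a unit in a nest is moved by more than 10 mm (distance of any of open_housing_centre, stud_a_centre, stud_b_centre from where it was at the start of the episode above 0.01 m).
It fails at once if a bystander is moved by more than 20 mm (distance of any of thread_lock_centre, silicone_oil_centre from where it was at the start of the episode above 0.02 m).
It also fails if it takes over 35 s, if anything falls off the work surface, if the arm or the gripper's body presses on something with over 40 N, if the wrist force passes 120 N, or if a joint passes its speed limit or range.

## Working session

There is one attempt and no reset: what is moved stays moved. The work goes in short steps, Python scripts to look and compute and a tool call to move; the robot and the scene stay as the last step left them, time stands still between calls to the robot, and variables do not carry over. Pictures are saved under pics/ and viewed, and the job is handed in when it is done.

Besides the shell and the picture viewer there is one more tool, called by a JSON object that holds its "name" and its "arguments". play_rows: Moves the arm, as the interface text tells. Its arguments: {"type":"object","properties":{"motion":{"type":"array","items":{"type":"number"}},"newtons":{"type":"number"}},"required":["motion"]}

```bash
ls; mkdir -p pics; cat > h.py <<'E'
from cell import *
import numpy as np, cv2
def toworld(P,p): return (np.array(P["T"])@np.r_[p,1])[:3]
def pix(P,w):
    c=np.linalg.inv(np.array(P["T"]))@np.r_[w,1]; x,y=c[0]/c[2],c[1]/c[2]; s=1+P["k1"]*(x*x+y*y)
    return P["fx"]*x*s+P["cx"],P["fy"]*y*s+P["cy"]
def back(P,u,v,d):
    xd,yd=(u-P["cx"])/P["fx"],(v-P["cy"])/P["fy"]; x,y=xd,yd
    for _ in range(20):
        s=1+P["k1"]*(x*x+y*y); x,y=xd/s,yd/s
    return toworld(P,[x*d,y*d,d])
E
python3 - <<'E'
from h import *
s=read_state(); print(s["clock"],s["eef_pos"],s["eef_rot"],s["finger_gap"])
for c in ["top","scene"]:
    im,d=camera(c); P=camera_params(c); cv2.imwrite(f"pics/{c}0.png",im); np.save(f"{c}d.npy",d)
    for n in ["fixture","grip","magnifier","notch_right","notch_middle","notch_left","open_housing_centre","stud_a_centre"]:
        print(c,n,[(round(r["conf"],2),toworld(P,r["at"]).round(0).tolist(),np.round(pix(P,toworld(P,r["at"]))).tolist()) for r in place_of(c,n)][:4])
print(read_state()["clock"])
E
```

```text
pics
0.0 [ 235.06025345 -496.93220224  204.89227933] [3.06804359 1.56963098 1.93908751] 94.08045983712437
top fixture [(0.68, [541.0, -57.0, 1.0], [260.0, 202.0])]
top grip [(0.77, [561.0, -151.0, 79.0], [285.0, 193.0])]
top magnifier [(0.7, [442.0, -159.0, 90.0], [288.0, 224.0])]
top notch_right [(0.9, [548.0, -187.0, 29.0], [293.0, 199.0])]
top notch_middle [(0.75, [543.0, -52.0, 30.0], [258.0, 200.0])]
top notch_left [(0.98, [534.0, 74.0, 29.0], [226.0, 203.0])]
top open_housing_centre [(0.66, [699.0, 125.0, 17.0], [214.0, 163.0]), (0.62, [436.0, -65.0, 29.0], [262.0, 227.0]), (0.62, [527.0, 261.0, 18.0], [179.0, 205.0])]
top stud_a_centre [(0.62, [423.0, 74.0, 32.0], [226.0, 231.0]), (0.16, [480.0, 382.0, 50.0], [146.0, 216.0])]
scene fixture [(0.74, [541.0, -54.0, -2.0], [267.0, 223.0]), (0.72, [559.0, -146.0, 81.0], [294.0, 207.0])]
scene grip [(0.72, [560.0, -144.0, 80.0], [294.0, 206.0])]
scene magnifier [(0.65, [438.0, -153.0, 94.0], [266.0, 217.0]), (0.33, [538.0, -59.0, 25.0], [268.0, 217.0])]
scene notch_right [(0.9, [546.0, -189.0, 31.0], [302.0, 228.0]), (0.19, [476.0, 382.0, 51.0], [173.0, 178.0])]
scene notch_middle [(0.94, [535.0, -59.0, 25.0], [267.0, 217.0]), (0.31, [543.0, -191.0, 29.0], [302.0, 229.0]), (0.24, [438.0, -151.0, 94.0], [266.0, 217.0])]
scene notch_left [(0.63, [529.0, 80.0, 32.0], [236.0, 202.0])]
scene open_housing_centre [(0.81, [526.0, 252.0, 20.0], [205.0, 191.0]), (0.57, [697.0, 122.0, 13.0], [263.0, 190.0])]
scene stud_a_centre [(0.94, [428.0, 73.0, 38.0], [213.0, 211.0])]
0.9
```

```bash
python3 - <<'E'
import cv2
a=cv2.imread("pics/top0.png")[140:280,120:340]; cv2.imwrite("pics/topc.png",cv2.resize(a,None,fx=3.6,fy=3.6,interpolation=cv2.INTER_CUBIC))
a=cv2.imread("pics/scene0.png")[150:290,150:350]; cv2.imwrite("pics/scenec.png",cv2.resize(a,None,fx=4,fy=4,interpolation=cv2.INTER_CUBIC))
E
```

```text
(no output)
```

View pics/topc.png

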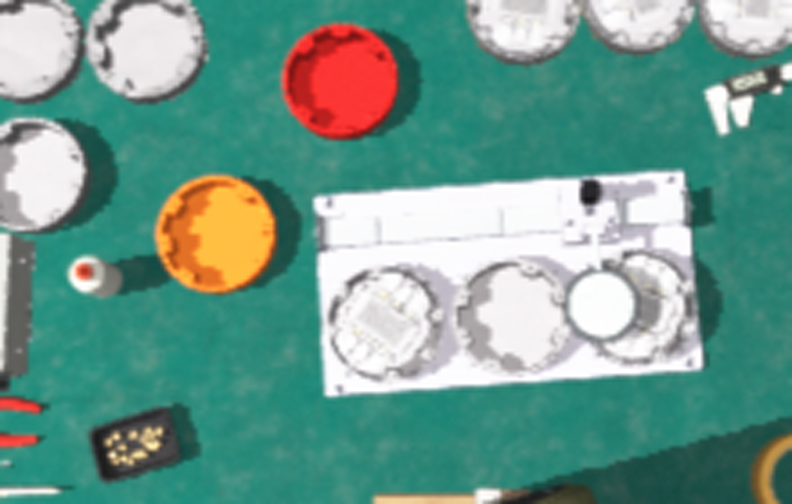

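View pics/scenec.png

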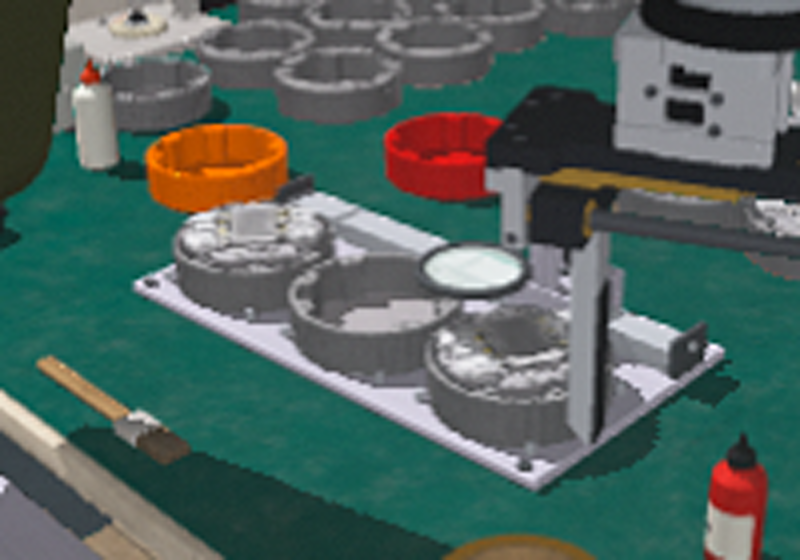

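Top crop: the nests show a lensed stud at (385,320), an empty grey cup at (515,315) and a lensed stud at (645,305), with the magnifier partly over the last. The open-housing candidates are the red cup (340,80), the orange cup (215,235) and the grey cup in the middle nest. The red and orange cups are look-alikes outside the fixture, so the grey middle one is meant. The scene crop agrees: an empty cup with the floor visible at (375,315), and lenses on both neighbours.

I'll confirm the wrist-move geometry next.

```bash
python3 - <<'E'
from h import *
from scipy.spatial.transform import Rotation as Ro
im,d=camera("top");P=camera_params("top")
m=masks_of("top","fixture")
print([(r["conf"],r["region"].sum()) for r in m])
im=cv2.imread("pics/top0.png")
# white plate edge by colour
def line(fx0):pass
# networks: average
s=read_state();R=Ro.from_euler("xyz",s["eef_rot"]).as_matrix();print("R",R.round(3))
Pw=camera_params("wrist");T=np.array(Pw["T"]);print("cam rel tool",(R.T@(T[:3,3]-s["eef_pos"])).round(1),(R.T@T[:3,:3]).round(2),Pw["fx"])
yaw=0.055
for sg in (1,-1):
    z=sg*np.array([-np.sin(yaw),np.cos(yaw),0]);x=np.array([0,0,-1.]);Rt=np.c_[x,np.cross(z,x),z]
    print(sg,"rotvec tool",Ro.from_matrix(R.T@Rt).as_rotvec().round(3))
print("shift to (560,-148,200) in tool", (R.T@(np.array([560,-148,200])-s["eef_pos"])).round(1), s["joints"])
E
```

```text
[]
R [[ 0.     0.904  0.428]
 [ 0.     0.428 -0.904]
 [-1.     0.     0.   ]]
cam rel tool [-179.3   78.    -1. ] [[-0.   -0.27  0.96]
 [ 0.   -0.96 -0.27]
 [ 1.    0.    0.  ]] 299.41292245784894
1 rotvec tool [-2.755  0.     0.   ]
-1 rotvec tool [ 0.387  0.    -0.   ]
shift to (560,-148,200) in tool [   5.5  442.9 -176.8] [-1.19559580e+00  2.99896523e-01  1.52100497e+00  1.29167660e-05
  1.32068812e+00 -6.66053080e-02]
```

{"name": "play_rows", "arguments": {"motion": [0,0,0,0,0.044,-0.0175,-1,0,0,0,0,0.044,-0.0175,-1,0,0,0,0,0.044,-0.0175,-1,0,0,0,0,0.044,-0.0175,-1,0,0,0,0,0.044,-0.0175,-1,0,0,0,0,0.044,-0.0175,-1,0,0,0,0,0.044,-0.0175,-1,0,0,0,0,0.044,-0.0175,-1,0.129,0,0,0,0,0,-1,0.129,0,0,0,0,0,-1,0.129,0,0,0,0,0,-1,0,0,0,0,0,0,-1]}}

```text
clock: 2.2
eef_pos: [503.5, -207.9, 205.2]
eef_rot: [1.026, 1.57, -0.504]
wrist_force: [0.1, 0.6, 0.6]
finger_gap: 94.1
```

```bash
python3 - <<'E'
from h import *
s=read_state();P=camera_params("wrist");im,d=camera("wrist");cv2.imwrite("pics/w1.png",im);np.save("w1.npy",d)
print(s["clock"],s["eef_pos"],s["eef_rot"])
for n in ["fixture","grip","magnifier","notch_right","notch_middle","notch_left","open_housing_centre"]:
    print(n,[(round(r["conf"],2),toworld(P,r["at"]).round(0).tolist(),np.round(pix(P,toworld(P,r["at"]))).tolist()) for r in place_of("wrist",n)][:3])
E
```

```text
2.2 [ 503.48992527 -207.8665334   205.24346365] [ 1.0256545   1.5695262  -0.50427939]
fixture [(0.82, [537.0, -54.0, 1.0], [139.0, 142.0])]
grip [(0.88, [561.0, -149.0, 81.0], [202.0, 129.0])]
magnifier [(0.65, [437.0, -154.0, 91.0], [206.0, 248.0])]
notch_right [(0.82, [548.0, -189.0, 29.0], [245.0, 140.0])]
notch_middle [(0.74, [540.0, -56.0, 25.0], [133.0, 142.0]), (0.62, [432.0, -62.0, 30.0], [142.0, 228.0]), (0.22, [538.0, -50.0, 2.0], [136.0, 141.0])]
notch_left [(0.83, [529.0, 77.0, 27.0], [23.0, 146.0])]
open_housing_centre [(0.75, [433.0, -65.0, 30.0], [144.0, 227.0]), (0.3, [540.0, -54.0, 23.0], [132.0, 141.0])]
```

View pics/w1.png

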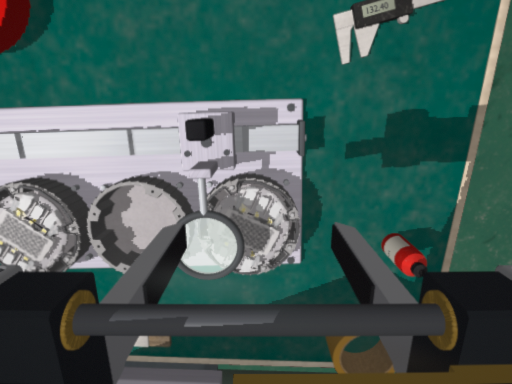

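The wrist view shows the post top at (200,129), the middle notch line at (131,141) and the left one at (20,145). The empty cup is at (140,225), with lensed studs on both sides. Next I'll refine the yaw and the post position from depth.

```bash
python3 - <<'E'
from h import *
from scipy.spatial.transform import Rotation as Ro
im=cv2.imread("pics/w1.png");d=np.load("w1.npy");P=camera_params("wrist");s=read_state()
R=Ro.from_euler("xyz",s["eef_rot"]).as_matrix()
v,u=np.mgrid[0:384,0:512]
W=np.array([back(P,a,b,c) for a,b,c in zip(u.ravel(),v.ravel(),d.ravel())]).reshape(384,512,3)
g=im.max(2)
post=(W[...,2]>96)&(W[...,2]<108)&(u>170)&(u<230)&(v>105)&(v<150)
p=W[post];print("post n",len(p),p.min(0),p.max(0),p.mean(0)); 
r=cv2.minAreaRect(p[:,:2].astype(np.float32));print(r)
# rail top 28
rail=(abs(W[...,2]-28)<5)&(W[...,0]>505)&(W[...,0]<585)&(W[...,1]>-230)&(W[...,1]<60)&(v<170)
q=W[rail];print("rail",len(q)); r=cv2.minAreaRect(q[:,:2].astype(np.float32));print(r)
# plate/rail edges via fit of rail centreline per column
xs=[];ys=[]
for c in range(0,300):
    k=rail[:,c]
    if k.sum()>=15 and k.sum()<40: xs.append(W[k,c,0].mean());ys.append(W[k,c,1].mean())
f=np.polyfit(ys,xs,1);print("dx/dy",f,len(xs),np.std(np.polyval(f,ys)-xs))
# notch dark columns
for (a,b) in((10,30),(120,142)):
    row=g[136:152,a:b].astype(int).mean(0);print(a,row.round().tolist())
for px in((20,146),(131,142)): print(px,W[px[1],px[0]])
print(R.round(3))
c=im[95:275,0:310];cv2.imwrite("pics/w1c.png",cv2.resize(c,None,fx=2.5,fy=2.5,interpolation=cv2.INTER_CUBIC))
E
```

```text
post n 468 [ 551.66392269 -156.87512546   96.44686631] [ 571.46440923 -135.95816224  104.06358297] [ 561.75874998 -147.0675583   101.45182029]
((561.47216796875, -146.37564086914062), (19.363622665405273, 20.552289962768555), 2.6944820880889893)
rail 4838
((548.1535034179688, -84.9664306640625), (60.88059997558594, 290.1903991699219), 0.5996297001838684)
dx/dy [-7.34704178e-02  5.35106836e+02] 189 0.7841364688324817
10 [226.0, 226.0, 226.0, 226.0, 223.0, 206.0, 178.0, 146.0, 119.0, 109.0, 113.0, 131.0, 158.0, 197.0, 220.0, 227.0, 228.0, 228.0, 228.0, 228.0]
120 [216.0, 215.0, 215.0, 214.0, 214.0, 214.0, 213.0, 202.0, 171.0, 133.0, 116.0, 117.0, 134.0, 169.0, 200.0, 212.0, 216.0, 217.0, 217.0, 217.0, 217.0, 217.0]
(20, 146) [528.39241443  80.82288713  26.11845223]
(131, 142) [538.70374215 -54.06231867  25.75140554]
[[ 0.001  0.999  0.044]
 [-0.001  0.044 -0.999]
 [-1.     0.001  0.001]]
```

View pics/w1c.png

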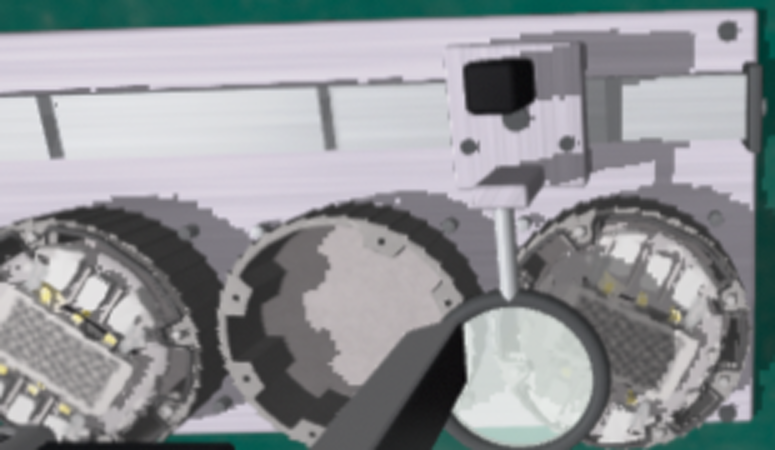

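{"name": "play_rows", "arguments": {"motion": [-0.029,0,0,0,0,0,-1,0,0,0,0,0.031,-0.028,-1,0,0,0,0,0.031,-0.028,-1,0,0,0,0,0,0,-1,0,0,0,0,0,0,-1]}}

```text
clock: 3.1
eef_pos: [562.4, -147.0, 205.4]
eef_rot: [0.864, 1.569, -0.632]
wrist_force: [0.3, -0.1, 0.4]
finger_gap: 94.0
```

```bash
cat > t.py <<'E'
from h import *
from scipy.spatial.transform import Rotation as Ro
s=read_state();R=Ro.from_euler("xyz",s["eef_rot"]).as_matrix()
print(s["clock"],s["eef_pos"].round(1),s["finger_gap"],s["wrist_force"].round(1));print(R.round(3))
print("to grip, tool mm",(R.T@(np.array([561.5,-147.5,61])-s["eef_pos"])).round(1))
E
python3 t.py; python3 - <<'E'
from h import *
P=camera_params("wrist");im,d=camera("wrist");cv2.imwrite("pics/w2.png",im)
v,u=np.mgrid[0:384,0:512]
W=np.array([back(P,a,b,c) for a,b,c in zip(u.ravel(),v.ravel(),d.ravel())]).reshape(384,512,3)
post=(W[...,2]>99)&(W[...,2]<106)&(W[...,0]>535)&(W[...,0]<590)&(abs(W[...,1]+147)<30)
p=W[post];print(len(p),p.min(0),p.max(0),cv2.minAreaRect(p[:,:2].astype(np.float32)))
for n in("grip","notch_middle"):print(n,[(r["conf"],toworld(P,r["at"]).round(1)) for r in place_of("wrist",n)])
E
```

```text
3.1 [ 562.4 -147.   205.4] 94.01533745040437 [ 0.3 -0.1  0.4]
[[ 0.001  0.997  0.075]
 [-0.001  0.075 -0.997]
 [-1.     0.001  0.001]]
to grip, tool mm [144.4  -1.2   0.3]
371 [ 552.38569309 -156.29372168   99.27370534] [ 572.73396541 -136.5087229   103.71677573] ((562.5289306640625, -146.30523681640625), (19.712629318237305, 18.879776000976562), 4.8869948387146)
grip [(0.57, array([ 562. , -147.8,   82.7]))]
notch_middle [(0.79, array([540.7, -55.2,  24.5]))]
```

View pics/w2.png

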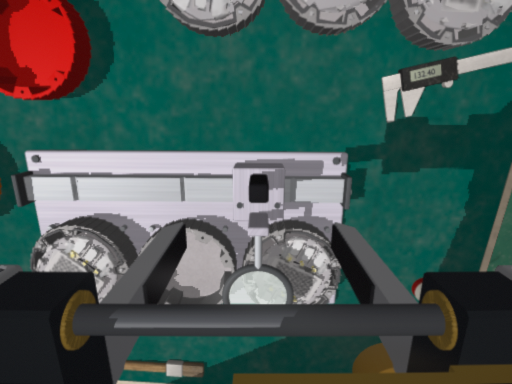

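The post top at (259,188) lies under the grasp axis (562,-147), so I'll descend and grip.

{"name": "play_rows", "arguments": {"motion": [0,0,0,0.035,0,0,-1,0,0,0,0.035,0,0,-1,0,0,0,0.035,0,0,-1,0,0,0,0.028,0,0,-1,0,0,0,0,0,0,-1,0,0,0,0,0,0,-1], "newtons": 30}}

```text
clock: 3.85
eef_pos: [560.7, -153.2, 72.0]
eef_rot: [1.062, 1.563, -0.441]
wrist_force: [0.9, -0.4, 1.0]
finger_gap: 94.2
```

```bash
python3 t.py
```

```text
3.85 [ 560.7 -153.2   72. ] 94.15969963616222 [ 0.9 -0.4  1. ]
[[ 0.007  0.998  0.067]
 [-0.003  0.067 -0.998]
 [-1.     0.006  0.004]]
to grip, tool mm [10.9  1.1 -5.7]
```

{"name": "play_rows", "arguments": {"motion": [0,0,0,0.01,0.001,-0.0055,-1,0,0,0,0,0,0,-1,0,0,0,0,0,0,-1]}}

```text
clock: 4.15
eef_pos: [562.7, -148.3, 65.1]
eef_rot: [1.111, 1.558, -0.394]
wrist_force: [0.2, -0.8, -0.4]
finger_gap: 94.1
```

```bash
python3 t.py
```

```text
4.15 [ 562.7 -148.3   65.1] 94.13666347921267 [ 0.2 -0.8 -0.4]
[[ 0.012  0.998  0.066]
 [-0.005  0.066 -0.998]
 [-1.     0.011  0.006]]
to grip, tool mm [ 4.  -1.2 -0.9]
```

{"name": "play_rows", "arguments": {"motion": [0,0,0,0.003,0,0,1,0,0,0,0,0,0,1,0,0,0,0,0,0,1,0,0,0,0,0,0,1,0,0,0,0,0,0,1,0,0,0,0,0,0,1,0,0,0,0,0,0,1,0,0,0,0,0,0,1], "newtons": 30}}

```text
clock: 4.95
eef_pos: [563.5, -148.5, 63.6]
eef_rot: [1.118, 1.556, -0.385]
wrist_force: [-0.1, 0.2, -0.4]
finger_gap: 33.4
```

```bash
python3 t.py
```

```text
4.95 [ 563.5 -148.5   63.6] 33.44743403310524 [-0.1  0.2 -0.4]
[[ 0.014  0.998  0.067]
 [-0.006  0.067 -0.998]
 [-1.     0.014  0.007]]
to grip, tool mm [ 2.5 -2.  -1.1]
```

Still closing (33 mm).

{"name": "play_rows", "arguments": {"motion": [0,0,0,0,-0.001,0,1,0,0,0,0,0,0,1,0,0,0,0,0,0,1,0,0,0,0,0,0,1,0,0,0,0,0,0,1]}}

```text
clock: 5.45
eef_pos: [562.4, -148.4, 63.5]
eef_rot: [1.177, 1.556, -0.327]
wrist_force: [0.9, -0.2, 0.5]
finger_gap: 19.8
```

```bash
python3 t.py
```

```text
5.45 [ 562.4 -148.4   63.5] 19.822031735747448 [ 0.9 -0.2  0.5]
[[ 0.014  0.998  0.066]
 [-0.005  0.066 -0.998]
 [-1.     0.014  0.006]]
to grip, tool mm [ 2.5 -0.8 -1. ]
```

Gripped: the opening is 19.8 mm, which is the post width. Slide about 80 of the estimated 95 mm.

{"name": "play_rows", "arguments": {"motion": [0,0,0,0,0,-0.015,1,0,0,0,0,0,-0.015,1,0,0,0,0,0,-0.015,1,0,0,0,0,0,-0.015,1,0,0,0,0,0,-0.015,1,0,0,0,0,0,0,1,0,0,0,0,0,0,1]}}

```text
clock: 6.15
eef_pos: [557.5, -74.8, 63.5]
eef_rot: [0.95, 1.552, -0.556]
wrist_force: [1.3, -0.6, 0.1]
finger_gap: 19.8
```

```bash
python3 t.py; cat > w.py <<'E'
import sys
from h import *
P=camera_params("wrist");im,d=camera("wrist");cv2.imwrite(f"pics/{sys.argv[1]}.png",im)
for n in("grip","notch_middle","notch_left","notch_right"):print(n,[(round(r["conf"],2),toworld(P,r["at"]).round(1)) for r in place_of("wrist",n)][:2])
E
python3 w.py w3
```

```text
6.15 [557.5 -74.8  63.5] 19.801824835759238 [ 1.3 -0.6  0.1]
[[ 0.016  0.998  0.064]
 [-0.01   0.064 -0.998]
 [-1.     0.015  0.011]]
to grip, tool mm [ 3.3 -0.7 72.8]
grip [(0.69, array([555.6, -76.2,  81.6]))]
notch_middle [(0.72, array([538.5, -54.3,  23.9]))]
notch_left [(0.85, array([526.7,  76.5,  24.9]))]
notch_right [(0.6, array([ 550.2, -189.3,   24.5]))]
```

View pics/w3.png

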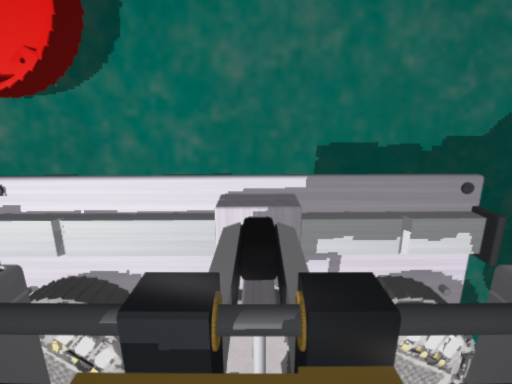

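The picture shows the outer notches at (57,237) left and (406,235) right. Their midpoint fixes the middle notch under the carriage.

```bash
python3 - <<'E'
from h import *
im=cv2.imread("pics/w3.png");P=camera_params("wrist");T=np.array(P["T"])
g=im.max(2).astype(float)
def onplane(u,v,z):
    a=back(P,u,v,1.)-T[:3,3]; return T[:3,3]+a*(z-T[2,3])/a[2]
ends=[]
for a,b in((42,75),(395,420)):
    row=np.median(g[224:250,a:b],0);print(row.round().tolist())
    w=np.abs(row-np.median(row)); w[w<6]=0; u=a+(w*np.arange(b-a)).sum()/w.sum()
    ends.append(onplane(u,237,28));print(u,ends[-1].round(1))
# rail band edges
for c in(100,180,330,380,450): print(c,g[205:262:3,c].astype(int).tolist())
l,r=ends;m=(l+r)/2;print("dist",np.linalg.norm(l-r),"mid",m,"yaw",np.arctan2(-(l-r)[0],(l-r)[1]))
yv=(l-r)/np.linalg.norm(l-r); s=read_state();print("remaining",-( s["eef_pos"]-19*np.array([.016,-.01,-1])-m)@yv)
E
```

```text
[222.0, 222.0, 222.0, 222.0, 222.0, 222.0, 222.0, 222.0, 221.0, 218.0, 216.0, 193.0, 130.0, 123.0, 116.0, 113.0, 113.0, 113.0, 118.0, 123.0, 174.0, 200.0, 218.0, 221.0, 222.0, 222.0, 222.0, 222.0, 222.0, 222.0, 222.0, 222.0, 222.0]
57.775787187839306 [531.7  79.6  28. ]
[130.0, 134.0, 160.0, 163.0, 142.0, 134.0, 134.0, 161.0, 211.0, 221.0, 221.0, 221.0, 220.0, 219.0, 214.0, 182.0, 146.0, 132.0, 132.0, 133.0, 133.0, 133.0, 133.0, 133.0, 133.0]
406.2505064145847 [ 548.3 -191.2   28. ]
100 [235, 237, 137, 92, 89, 156, 222, 226, 221, 221, 221, 218, 220, 220, 222, 219, 215, 221, 230]
180 [234, 236, 171, 89, 91, 192, 217, 218, 217, 213, 215, 216, 210, 211, 213, 211, 209, 223, 227]
330 [142, 139, 134, 90, 91, 128, 133, 133, 135, 130, 133, 142, 211, 212, 215, 210, 129, 136, 145]
380 [143, 138, 127, 91, 90, 131, 130, 129, 130, 127, 131, 130, 202, 204, 207, 205, 206, 221, 220]
450 [142, 134, 107, 89, 91, 129, 132, 130, 130, 128, 129, 204, 208, 211, 210, 206, 209, 220, 218]
dist 271.39217688549945 mid [539.97695199 -55.80371452  28.        ] yaw 0.06110977176400685
remaining 20.051930533412545
```

{"name": "play_rows", "arguments": {"motion": [0,0,0,0,0,-0.007,1,0,0,0,0,0,-0.006,1,0,0,0,0,0,0,1,0,0,0,0,0,0,1]}}

```text
clock: 6.8
eef_pos: [556.7, -63.5, 63.5]
eef_rot: [0.872, 1.551, -0.637]
wrist_force: [-0.5, 1.2, 0.7]
finger_gap: 20.4
```

```bash
cat > r.py <<'E'
from h import *
from scipy.spatial.transform import Rotation as Ro
s=read_state();R=Ro.from_euler("xyz",s["eef_rot"]).as_matrix()
gp=s["eef_pos"]-19*R[:,0];yv=np.array([-.066,.9978,0])
print(s["clock"],"remaining %.2f"%(-(gp-[540,-55.8,28])@yv),"x off %.2f"%((gp-[540,-55.8,28])@[.9978,.066,0]),"F along %.2f"%(s["wrist_force"]@yv),s["wrist_force"].round(1),s["finger_gap"],"z",gp[2].round(1),"tilt",R[:2,0].round(3),"qd",np.abs(s["qd"]).max().round(4))
E
python3 r.py
```

```text
6.8 remaining 8.59 x off 15.91 F along 1.20 [-0.5  1.2  0.7] 20.384666399942024 z 82.5 tilt [ 0.016 -0.012] qd 0.0107
```

{"name": "play_rows", "arguments": {"motion": [0,0,0,0,0,-0.003,1,0,0,0,0,0,0,1]}}

```text
clock: 7.0
eef_pos: [556.5, -60.6, 63.5]
eef_rot: [0.873, 1.551, -0.637]
wrist_force: [-0.4, 3.8, 2.0]
finger_gap: 20.2
```

```bash
python3 r.py
```

```text
7.0 remaining 5.59 x off 15.90 F along 3.80 [-0.4  3.8  2. ] 20.244159283876353 z 82.5 tilt [ 0.016 -0.012] qd 0.0047
```

{"name": "play_rows", "arguments": {"motion": [0,0,0,0,0,-0.002,1,0,0,0,0,0,0,1]}}

```text
clock: 7.2
eef_pos: [556.4, -58.2, 63.5]
eef_rot: [0.882, 1.551, -0.627]
wrist_force: [-0.8, 1.6, 2.6]
finger_gap: 19.9
```

```bash
python3 r.py
```

```text
7.2 remaining 3.23 x off 15.90 F along 1.69 [-0.8  1.6  2.6] 19.891378618296333 z 82.5 tilt [ 0.016 -0.011] qd 0.0041
```

{"name": "play_rows", "arguments": {"motion": [0,0,0,0,0,-0.001,1,0,0,0,0,0,0,1]}}

```text
clock: 7.4
eef_pos: [556.3, -56.8, 63.5]
eef_rot: [0.901, 1.552, -0.608]
wrist_force: [-0.7, 3.6, 2.4]
finger_gap: 20.3
```

```bash
python3 r.py
```

```text
7.4 remaining 1.82 x off 15.92 F along 3.60 [-0.7  3.6  2.4] 20.31833480467688 z 82.5 tilt [ 0.016 -0.011] qd 0.0026
```

The force is now +3.6 N, so the ball is drawing the carriage forward. Continue in 1 mm steps until the sign flips.

{"name": "play_rows", "arguments": {"motion": [0,0,0,0,0,-0.001,1,0,0,0,0,0,0,1]}}

```text
clock: 7.6
eef_pos: [556.2, -55.4, 63.5]
eef_rot: [0.914, 1.552, -0.595]
wrist_force: [-0.5, 3.9, 2.0]
finger_gap: 20.2
```

```bash
python3 r.py
```

```text
7.6 remaining 0.46 x off 15.91 F along 3.91 [-0.5  3.9  2. ] 20.179641352121347 z 82.5 tilt [ 0.016 -0.011] qd 0.0025
```

{"name": "play_rows", "arguments": {"motion": [0,0,0,0,0,-0.001,1,0,0,0,0,0,0,1]}}

```text
clock: 7.8
eef_pos: [556.2, -55.1, 63.5]
eef_rot: [0.864, 1.551, -0.645]
wrist_force: [0.5, -0.4, 1.3]
finger_gap: 20.2
```

```bash
python3 r.py
```

```text
7.8 remaining 0.13 x off 15.91 F along -0.42 [ 0.5 -0.4  1.3] 20.169905291987405 z 82.5 tilt [ 0.016 -0.012] qd 0.0019
```

{"name": "play_rows", "arguments": {"motion": [0,0,0,0,0,-0.001,1,0,0,0,0,0,0,1]}}

```text
clock: 8.0
eef_pos: [556.2, -55.1, 63.5]
eef_rot: [0.818, 1.55, -0.691]
wrist_force: [0.1, -0.3, 2.1]
finger_gap: 20.1
```

```bash
python3 r.py
```

```text
8.0 remaining 0.10 x off 15.91 F along -0.34 [ 0.1 -0.3  2.1] 20.138940145426268 z 82.5 tilt [ 0.016 -0.013] qd 0.0036
```

The position now stalls despite further 1 mm commands and the pull has vanished, so the ball is seated. Settle, then check with the cameras.

{"name": "play_rows", "arguments": {"motion": [0,0,0,0,0,0,1,0,0,0,0,0,0,1,0,0,0,0,0,0,1]}}

```text
clock: 8.3
eef_pos: [556.2, -55.1, 63.5]
eef_rot: [0.82, 1.55, -0.689]
wrist_force: [0.3, -1.8, 1.3]
finger_gap: 20.1
```

```bash
python3 r.py; python3 w.py w4; python3 - <<'E'
from h import *
for c in("top","scene"):
    im,d=camera(c);P=camera_params(c)
    cv2.imwrite(f"pics/{c}4.png",cv2.resize(im[150:290,150:350],None,fx=4,fy=4,interpolation=cv2.INTER_CUBIC))
    for n in("grip","magnifier","open_housing_centre"):print(c,n,[(round(r["conf"],2),toworld(P,r["at"]).round(1)) for r in place_of(c,n)])
E
python3 r.py
```

```text
8.3 remaining 0.13 x off 15.89 F along -1.77 [ 0.3 -1.8  1.3] 20.14405718825745 z 82.5 tilt [ 0.016 -0.013] qd 0.0017
grip [(0.88, array([555.2, -57.3,  79.9]))]
notch_middle []
notch_left [(0.56, array([527.2,  78.4,  26. ]))]
notch_right [(0.86, array([ 549.7, -190.4,   27.8])), (0.58, array([ 445.5, -199.7,   35.4]))]
top grip []
top magnifier []
top open_housing_centre [(0.86, array([528.5, 258.6,  16.8])), (0.75, array([698.1, 122.5,  15. ])), (0.51, array([433.7, -66.7,  27.1]))]
scene grip [(0.64, array([550.1, -52.2,  77.4]))]
scene magnifier [(0.86, array([434.5, -62.9,  94.1]))]
scene open_housing_centre [(0.87, array([436.2, -59.2,  25.3])), (0.85, array([698.7, 120.1,  15.5])), (0.7, array([524.7, 257.8,  17.5]))]
8.95 remaining 0.13 x off 15.89 F along -1.25 [-0.9 -1.3  1.6] 20.074000828225206 z 82.5 tilt [ 0.016 -0.013] qd 0.002
```

View pics/w4.png

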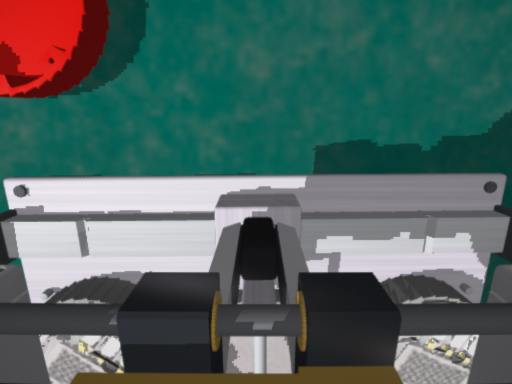

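View pics/scene4.png

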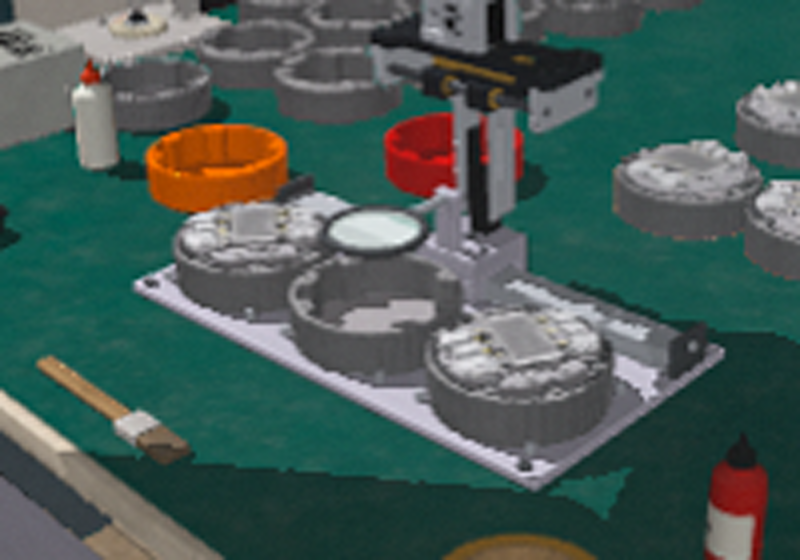

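The wrist view shows the carriage centred at about (258,225), between the left notch at (83,237) and the right notch at (430,234), whose midpoint is 256.5. In the scene view the magnifier stands over the empty middle cup, and the units and bottles have not moved. Handing in.

```bash
python3 -c "
from cell import *
print(sign_off())"; python3 r.py
```

```text
the job is handed in; nothing more can be done
None
the job is handed in; nothing more can be done
```

The carriage is in the middle notch, the one belonging to the open housing, and the fingers were still holding its post when I handed in at about 9 s. `sign_off()` gives no verdict, and no reading was possible after it.

- **Choice of nest:** the empty grey cup is in the middle nest, with lensed studs on both sides. The red and orange cups beside the fixture were look-alikes and I left them alone.
- **Position:** the grasp point was 0.13 mm along the rail from the middle notch, which I placed midway between the two outer notches seen from the wrist camera. The network's reading of the post was about 2 mm off that, within its stated error.
- **Click-in:** the wrist force showed a forward pull of up to 3.9 N near the notch. It then vanished, and the carriage stopped moving despite two further 1 mm commands. About 1 to 2 N along the rail remained at the end.
- **Grip:** the opening was 20.1 mm on the 20 mm post, at a 30 N setting.
- **Surroundings:** the last scene picture shows the units and both bottles where they were; I judged that by eye, not by measurement. In the last top picture the networks found neither the post nor the magnifier, so that view confirmed nothing about the carriage.

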